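Pull the sound box's tone flap shut with the hook pole

TASK

Take the hook pole off its rest, drop its prong down into the ring eye at the top of the sound box's open flap and pull the flap shut with it. Bed the flap firmly on its foam buffers with a steady pull of about 14 N for a full second, never loading the eye or flap with more than 20 N, and touch the flap with nothing but the pole. Then unhook so that the flap stays on its buffers, lay the pole back on its rest and leave the pedal, tin and bell where they stand.

Things in the scene. Friction and masses are not known exactly. Their poses are not given: they have to be found in the camera images.
- flap (a joint): Angle of the plywood flap (236 wide, 130 tall, 10 mm thick, hinged at its foot): 0 upright, positive open (leaning to +x of flap_hinge; starts at 0.4 to 0.62). Stiff hinge: stays where left, 2 to 4 N at the eye moves it. It shuts on foam buffers of unknown thickness, first met anywhere from about 0 to 0.13 rad: feel for the rising pull. Once met they are firm (under 1 mm at the eye for 14 N).
- flap_hinge (a point): Middle of the flap's hinge line, 115 mm above the bench, on the fixed sound box (260 mm wide). y along the hinge, z up, -x the way the flap shuts. The two front posts reach 255 mm above the bench, stand 200 mm apart inside and 12 to 25 mm in front (-x) of the hinge line; between them it is open above.
- pole_grip (a point): Centre of the pole's square wooden handle (110 mm long, 22 wide in y, 24 high in z), to be gripped from above. x runs along the pole towards its hook. The pole is 290 mm long, with 8 mm steel rod beyond the handle, weighs 0.1 to 0.2 kg and balances within 15 mm of this point.
- pole_prong (a point): Point on the pole's prong, a 6 mm round pin pointing down (-z of the pole) from the rod's far end, 170 mm ahead (+x) of pole_grip. It lies 26 mm below the rod's axis, which is at pole_grip's height, and 17 mm above the prong's rounded tip; bring it to the eye's centre to hook. Axes as pole_grip.
- rest_seat (a point): Where pole_grip lies on the fixed wooden rest, 82 mm above the bench; x along the pole towards the hook. Two posts 10 mm thick stand 43 mm before and behind it, with flat seats 12 mm below this point and flared cheeks (notch 30 mm wide at the bottom, 53 at the top, 20 deep). Between the posts the fingers have room down to 12 mm above the bench.
- pedal: Bystander: metal effect pedal, 115 x 70 x 52 mm, origin under its centre.
- tin: Bystander: plain round tin, 80 mm across, 60 mm high, origin under its centre.
- bell: Bystander: bell dome, 56 mm across, 38 mm high, origin under its centre.
- eye (a point): Steel ring eye on the flap's top edge, robot's side: hole 20 mm across, wire 5 mm. Origin: hole centre, 150 mm up the flap from the hinge line and 22 mm to -x of the flap's mid-plane. Axes turn with the flap: y along the hinge, z up the flap, -x the way it shuts. The hole's axis is the flap's z leaned 0.3 rad to -x: plumb when the flap is open by 0.3 rad.
There are look-alikes about, which are no part of the job. Of the things that look like the part that bears rest_seat, take the one that is nearest to the robot's base at the start.

How it is judged:
By the outcome, as a careful person would: the job done as asked, in the order asked, and still so for the second after the job is handed in, with the robot touching nothing.
It also fails if it takes over 56 s, if anything falls off the work surface, if the arm or the gripper's body presses on something with over 40 N, if the wrist force passes 120 N, or if a joint passes its speed limit or range.

ROBOT

A 6-joint arm with a two-finger parallel gripper is mounted at the origin on the work surface. World frame = base frame: x ahead of the robot, y to its left, z up, the work surface at z = 0. Lengths are in mm, angles in rad, forces in N, time in s.
With the tool pointing down it reaches from about 275 to 1000 mm from the base axis. Payload 8.4 kg.
Tool frame: the origin (TCP) lies midway between the tips of the shut fingers; the grasp point (between the pads) lies 19 mm behind it; z points along the fingers, y is the line along which they close (so a half turn about z gives the same grasp; the last joint's range is limited). The gripper opens to 85 mm and grips with 20 to 120 N. Pads are 22 mm wide; open, the fingers measure 114 mm over their backs; the gripper's body (76 mm by 85 mm) begins 54 mm behind the grasp point. The pads swing forward as they close: fully open they stand 13 mm farther back than shut.
Start: joints at [-1.127, 0.353, 1.633, -0, 1.155, -0.002], TCP at [269.486, -563.919, 207.181] pointing down, gripper open.
Joint ranges: [-2.63, 2.63], [-0.92, 2.1], [0.06, 2.66], [-1.3, 4.44], [0, 2.69], [-3.02, 3.02]. Speed limits (rad/s): [2.22, 2.22, 2.79, 3.14, 3.14, 3.14].

INTERFACE

Orientations are given as [roll, pitch, yaw] about the fixed x, y, z axes, in that order (R = Rz(yaw) Ry(pitch) Rx(roll)).
In Python, from rig import monitor, imaging, r gives the robot as it stands.
- The arm moves only by the tool drive_tool, never from a script. Its argument "plan" is a list of rows, each an object of numbers: "x", "y", "z": the shift along the tool's x, y, z in units of 50 mm (1.0 is 50 mm); "ax", "ay", "az": the turn, a rotation vector about the tool's x, y, z in units of 6 degrees (1.0 is 6 degrees); "hand": the finger opening in mm, from 0 to 85.4. In form: [{"x": .., "y": .., "z": .., "ax": .., "ay": .., "az": .., "hand": ..}, ...]. A call has 1 to 8 rows; each row is the pose to reach, as a shift and turn from the pose commanded when the call began, along the tool's axes at that moment; what a row does not reach only later rows make up. A row lasts 1/10 s, in which the tool goes at most 50 mm and 8.59 degrees, less where a joint would pass 70% of its speed; a pose out of reach is approached as far as the arm can. A call with a gripper value outside its range is refused whole. The fingers move at their own pace and stop on an object; "grip_force" is the grip in N (left out, the last holds). Time passes only in rows, so rows that repeat a pose let the fingers close. It gives the time, the measured TCP pose, the force, the opening and the grip force at its end, in the units of the state.
- monitor.sense(): the state, without advancing time (a new reading comes with each control period).
- imaging.grab_frame(name): name is "side" or "top"; returns the picture (384x512x3 uint8, red, green, blue); there is no depth.
- imaging.camera_info(name): a dict with "mtx" (3x3 intrinsics, pixels), "dist" ([k1, k2, p1, p2, k3] as OpenCV has them; the pictures are not rectified), "R" (3x3) and "t" (3): a world point X has camera coordinates R X + t. Camera axes: x right, y down, z forward; pixel columns grow to the right and rows downward; lengths in mm; the calibration is good to about 2 mm. A picture is of the moment at which its call begins. camera_info takes no time and is no camera call.
- r.sign_off(): hands the job in; it is judged then, once.
The state is a dict: "clock": time; "qpos": joint angles; "qvel": joint speeds; "joint_efforts": joint torques, N m; "eef_pos": TCP position; "tcp_rot": TCP orientation; "contact_force": force on the tool from outside, world axes, zero at the start; "wrist_torque": the same for the moment, N m; "opening": opening from 0.0 (shut) to 1.0 (fully open); "grasp_force": force on a finger pad.
Only numpy, scipy, OpenCV 4.12 (cv2) and the standard library are available. Lean on these libraries where they do the work, as an engineer would, in place of code of your own. Each camera call takes 0.05 s, during which the arm holds its last target. There are 200 camera calls.

## Working session

There is one attempt and no reset: what is moved stays moved. The work goes in short steps, Python scripts to look and compute and a tool call to move; the robot and the scene stay as the last step left them, time stands still between calls to the robot, and variables do not carry over. Pictures are saved under pics/ and viewed, at most 10 in all, crops included, and the job is handed in when it is done.

Besides the shell and the picture viewer there is one more tool, called after ">>>" by a JSON object that holds its "api" and its "payload". drive_tool: Moves the arm, as the interface text tells. Its arguments: {"type":"object","properties":{"plan":{"type":"array","items":{"type":"object","properties":{"x":{"type":"number"},"y":{"type":"number"},"z":{"type":"number"},"ax":{"type":"number"},"ay":{"type":"number"},"az":{"type":"number"},"hand":{"type":"number"}}}},"grip_force":{"type":"number"}},"required":["plan"]}

```bash
ls; mkdir -p pics
python3 - <<'E'
from rig import monitor, imaging, r
import cv2
s=monitor.sense()
print({k:(v if not hasattr(v,'round') else v) for k,v in s.items()})
for n in("side","top"):
    im=imaging.grab_frame(n); cv2.imwrite(f"pics/{n}0.png",im[:,:,::-1]); c=imaging.camera_info(n); print(n,c)
E
```

```text
pics
{'clock': 0.0, 'qpos': array([-1.12738220e+00,  3.53702397e-01,  1.63418271e+00,  1.48338600e-05,
        1.15519681e+00, -2.42615587e-03]), 'qvel': array([-7.70490214e-04, -8.64151010e-04,  3.97819400e-04,  1.40687257e-04,
       -2.01866338e-03,  3.62073310e-06]), 'joint_efforts': array([-3.38245831e-03, -6.05272794e+01, -3.42063832e+01, -3.85959056e-04,
        9.51005670e-03, -7.00952069e-05]), 'eef_pos': array([ 269.26672466, -563.41945951,  206.40704876]), 'tcp_rot': array([-3.14010342e+00, -1.71753420e-05,  4.45834272e-01]), 'contact_force': array([ 0.30980387,  0.3087579 , -0.42422984]), 'wrist_torque': array([ 0.02436507, -0.00202359,  0.04503282]), 'grasp_force': 0.0, 'opening': 0.9992797260789341}
side {'mtx': array([[458.43177606,   0.        , 252.8133258 ],
       [  0.        , 458.43177606, 188.13709303],
       [  0.        ,   0.        ,   1.        ]]), 'dist': array([-0.02967071,  0.        ,  0.        ,  0.        ,  0.        ]), 'R': array([[-9.63521198e-01, -2.67631866e-01,  2.91784765e-04],
       [-1.83240176e-01,  6.58901047e-01, -7.29570043e-01],
       [ 1.95063935e-01, -7.03009669e-01, -6.83906037e-01]]), 't': array([ 546.8807739 ,  223.05327056, 1412.00409127])}
top {'mtx': array([[419.81330801,   0.        , 250.70621207],
       [  0.        , 419.81330801, 193.76595185],
       [  0.        ,   0.        ,   1.        ]]), 'dist': array([-0.14317457,  0.        ,  0.        ,  0.        ,  0.        ]), 'R': array([[-0.03391775, -0.99940615,  0.0060778 ],
       [-0.97598385,  0.03181225, -0.21550753],
       [ 0.2151862 , -0.01324136, -0.97648326]]), 't': array([  41.54796035,  582.29334616, 1064.10113073])}
```

View pics/side0.png

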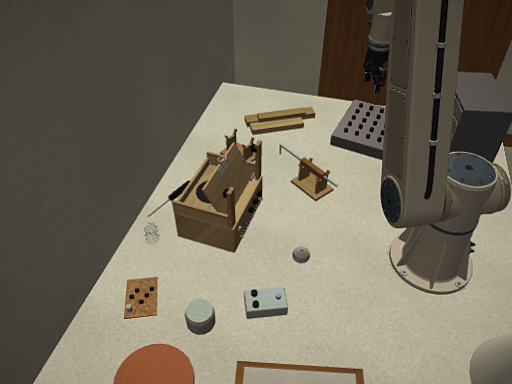

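View pics/top0.png

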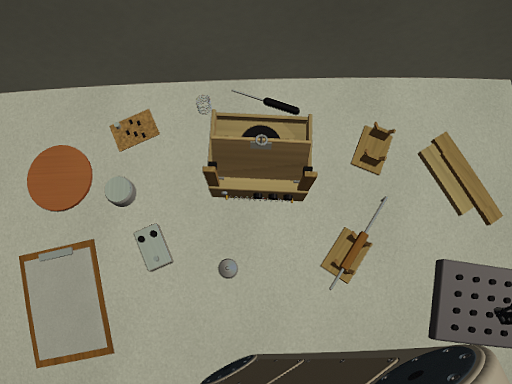

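Run:
```python
import cv2,numpy as np
t=cv2.imread("pics/top0.png"); s=cv2.imread("pics/side0.png")
def crop(im,x0,y0,w,h,k):
    c=cv2.resize(im[y0:y0+h,x0:x0+w],None,fx=k,fy=k,interpolation=cv2.INTER_CUBIC)
    c=np.clip(c.astype(float)*1.25,0,255).astype(np.uint8)
    for x in range(-(-x0//10)*10,x0+w,10):
        L=16 if x%50==0 else 7; cv2.line(c,((x-x0)*k+k//2,0),((x-x0)*k+k//2,L),(255,0,255),1)
        if x%20==0: cv2.putText(c,str(x),((x-x0)*k-8,26),0,.35,(255,0,255),1)
    for y in range(-(-y0//10)*10,y0+h,10):
        cv2.line(c,(0,(y-y0)*k+k//2),(7,(y-y0)*k+k//2),(255,0,255),1)
        if y%20==0: cv2.putText(c,str(y),(9,(y-y0)*k+5),0,.35,(255,0,255),1)
    return c
cv2.imwrite("pics/topc.png",np.hstack([crop(t,202,95,120,110,4),crop(t,315,190,80,110,4)]))
cv2.imwrite("pics/sidec.png",crop(s,170,122,175,128,4))
```

```text
(no output)
```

View pics/topc.png

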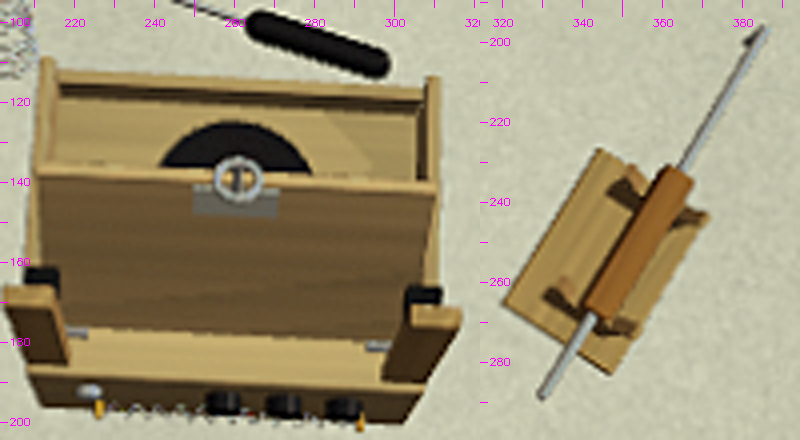

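View pics/sidec.png

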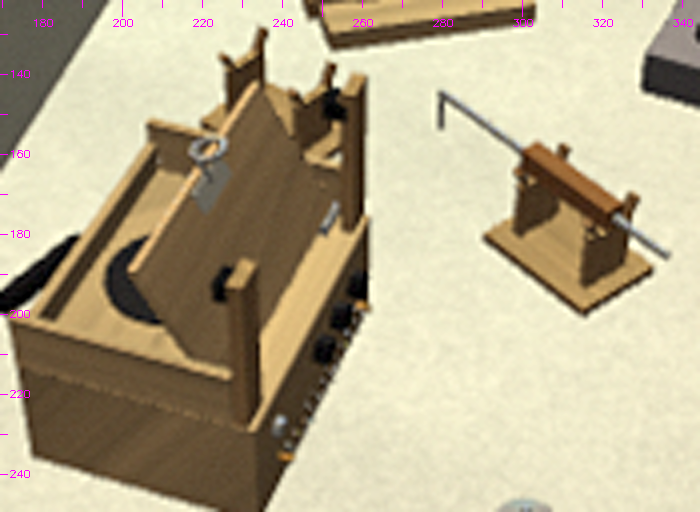

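Top view: eye ring at about (261,139), box posts' tops at (209,168)/(311,174), pole from tail (330,289) to hook (386,197). Side view: eye at (221.6,159), hook corner (280,145), prong tip (280,154), tail (337,186). The handle is orange-brown and can be masked.

```bash
cat > h.py <<'E'
import cv2,numpy as np
from rig import imaging
C={n:imaging.camera_info(n) for n in("side","top")}
def ray(n,p):
    c=C[n];u=cv2.undistortPoints(np.array([[p]],float),c["mtx"],c["dist"])[0,0]
    R,t=np.array(c["R"]),np.array(c["t"]);return -R.T@t,R.T@np.array([u[0],u[1],1.])
def tri(ps,pt):
    o1,d1=ray("side",ps);o2,d2=ray("top",pt)
    k=np.linalg.lstsq(np.c_[d1,-d2],o2-o1,rcond=None)[0]
    a,b=o1+k[0]*d1,o2+k[1]*d2;return (a+b)/2,np.linalg.norm(a-b)
def plane(n,p,z):
    o,d=ray(n,p);return o+d*(z-o[2])/d[2]
def proj(n,X):
    c=C[n];return cv2.projectPoints(np.array([X],float),cv2.Rodrigues(np.array(c["R"]))[0],np.array(c["t"]),c["mtx"],c["dist"])[0][0,0]
def tc(x,y):  # left top crop
    return ((x+.5)/4-.5+202,(y+.5)/4-.5+95)
def tp(x,y): return ((x-480+.5)/4-.5+315,(y+.5)/4-.5+190)
def sc(x,y): return ((x+.5)/4-.5+170,(y+.5)/4-.5+122)
E
python3 - <<'E'
from h import *
np.set_printoptions(precision=1,suppress=True)
P={"eye":(sc(208,150),tc(238,178)),"rodend":(sc(440,93),tp(764,28)),"tail":(sc(667,256),tp(541,398)),
"flapL":(sc(134,269),tc(40,172)),"flapR":(sc(260,85),tc(437,189)),
"postL_top_outer-front":(sc(231,266),tc(5,292)),"postR_front-inner?":(sc(346,78),tc(0,0)),
"boxfrontL_bottom":(sc(262,510),tc(42,406)),"hL near":(sc(601,218),tp(584,303)),"h3":(sc(525,152),tp(693,180))}
for k,(a,b) in P.items(): X,e=tri(a,b);print(k,X,round(e,1))
for n in("side","top"):
    im=cv2.imread(f"pics/{n}0.png");hsv=cv2.cvtColor(im,cv2.COLOR_BGR2HSV)
    (x0,y0,x1,y1)=(345,215,375,275) if n=="top" else (293,150,335,185)
    roi=hsv[y0:y1,x0:x1]
    m=((roi[...,1]>135)&(roi[...,0]<15)).astype(np.uint8)
    print(n,m.sum())
    cs,_=cv2.findContours(m,0,2);c=max(cs,key=cv2.contourArea)
    q=cv2.minAreaRect(c);print(np.array(q[0])+[x0,y0],q[1],q[2]);print(cv2.boxPoints(q)+[x0,y0])
    print(hsv[248,357] if n=="top" else hsv[166,310], hsv[255,335] if n=="top" else hsv[190,310])
E
```

```text
eye [666.9  -3.5 254.8] 3.0
rodend [ 559.3 -340.    79.3] 1.7
tail [ 323.8 -170.8   81.7] 0.4
flapL [684.1 111.7 232. ] 0.4
flapR [ 664.6 -121.7  229.3] 5.4
postL_top_outer-front [602.3 129.  270.2] 3.5
postR_front-inner? [593.8 113.5 473.9] 151.7
boxfrontL_bottom [589.7 129.7  15.1] 2.1
hL near [ 383.9 -202.4   82.8] 1.9
h3 [ 463.5 -283.4   73.4] 5.9
side 152
[311.7 168.6] (28.297266006469727, 7.88893461227417) 30.963754653930664
[[297.6 164.7]
 [301.6 158. ]
 [325.9 172.5]
 [321.8 179.3]]
[ 15 164 107] [ 19 121 146]
top 46
[352.4 245.1] (1.8569546937942505, 31.382516860961914) 31.32869529724121
[[343.4 258. ]
 [359.7 231.2]
 [361.3 232.2]
 [345.  259. ]]
[ 17 182 119] [ 21 136 126]
```

```bash
cat >> h.py <<'E'
def rel(p0,yaw0,p1,yaw1):
    c,s=np.cos(yaw0),np.sin(yaw0);d=np.array(p1,float)-p0
    return np.round(np.array([c*d[0]+s*d[1],s*d[0]-c*d[1],-d[2]])/50,3),round(-np.degrees(yaw1-yaw0)/6,3)
E
python3 - <<'E'
from h import *
np.set_printoptions(precision=1,suppress=True)
P={"knuckR":(sc(329,218),tc(378,347)),"postR_out_back?":(sc(368,77),tc(461,312)),"postL_in":(sc(256,262),tc(57,291)),"boxbackL":(sc(10,318),tc(45,58)),"boxfrontLtop":(sc(256,432),tc(30,365)),"promptip":(sc(441,128),tp(748,44)),
"hfar-left":(sc(535,144),tp(665,166)),"hnear-right":(sc(612,218),tp(613,320))}
for k,(a,b) in P.items(): X,e=tri(a,b);print(k,X,round(e,1))
for n,p in (("pedal",(153,247)),("tin",(120,191)),("bell",(228,268))): print(n,plane("top",p,40))
print(rel([269.49,-563.92,207.18],.446,[418.8,-239,165],-.623))
print(rel([418.8,-239,165],-.623,[418.8,-239,62],-.623))
print(proj("top",[418.8,-239,94]),proj("side",[418.8,-239,94]))
E
```

```text
knuckR [597.7 -94.3 125. ] 1.4
postR_out_back? [ 579.7 -126.5  252.3] 11.7
postL_in [600.2 100.9 252.4] 9.7
boxbackL [789.1 113.6 157.2] 2.0
boxfrontLtop [594.6 129.6 105.8] 7.5
promptip [ 557.1 -342.2   36.3] 1.6
hfar-left [ 460.6 -255.9  107.5] 11.9
hnear-right [ 374.4 -224.5   65.8] 5.4
pedal [450.4 289.6  40. ]
tin [608.2 384.9  40. ]
bell [389.   88.9  40. ]
(array([ 5.5, -4.6,  0.8]), np.float64(10.208))
(array([ 0. , -0. ,  2.1]), np.float64(-0.0))
[354.6 250.5] [312.3 165.3]
```

>>> {"api": "drive_tool", "payload": {"plan": [{"x": 1, "y": -0.8, "z": 0, "az": 1.4, "hand": 85}, {"x": 1.7, "y": -1.4, "z": 0.1, "az": 2.8, "hand": 85}, {"x": 2.4, "y": -2, "z": 0.2, "az": 4.2, "hand": 85}, {"x": 3.1, "y": -2.6, "z": 0.3, "az": 5.6, "hand": 85}, {"x": 3.8, "y": -3.2, "z": 0.4, "az": 7, "hand": 85}, {"x": 4.5, "y": -3.8, "z": 0.5, "az": 8.4, "hand": 85}, {"x": 5.1, "y": -4.3, "z": 0.7, "az": 9.6, "hand": 85}, {"x": 5.5, "y": -4.57, "z": 0.84, "az": 10.2, "hand": 85}]}}

```text
invalid input
```

>>> {"api": "drive_tool", "payload": {"plan": [{"x": 1.0, "y": -0.8, "z": 0.0, "ax": 0, "ay": 0, "az": 1.4, "hand": 85}, {"x": 1.7, "y": -1.4, "z": 0.1, "ax": 0, "ay": 0, "az": 2.8, "hand": 85}, {"x": 2.4, "y": -2, "z": 0.2, "ax": 0, "ay": 0, "az": 4.2, "hand": 85}, {"x": 3.1, "y": -2.6, "z": 0.3, "ax": 0, "ay": 0, "az": 5.6, "hand": 85}, {"x": 3.8, "y": -3.2, "z": 0.4, "ax": 0, "ay": 0, "az": 7, "hand": 85}, {"x": 4.5, "y": -3.8, "z": 0.5, "ax": 0, "ay": 0, "az": 8.4, "hand": 85}, {"x": 5.1, "y": -4.3, "z": 0.7, "ax": 0, "ay": 0, "az": 9.6, "hand": 85}, {"x": 5.5, "y": -4.57, "z": 0.84, "ax": 0, "ay": 0, "az": 10.2, "hand": 85}]}}

```text
clock: 0.9
eef_pos: [419.3, -236.6, 164.7]
tcp_rot: [-3.141, 0.001, -0.627]
contact_force: [0.1, 0.6, 0.4]
opening: 0.992
grasp_force: 0.0
```

Run:
```python
from h import *
from rig import monitor
s=monitor.sense();print(s["clock"],s["eef_pos"],s["tcp_rot"],s["contact_force"])
```

```text
0.9 [ 419.31285515 -236.62628691  164.72309645] [-3.14130589e+00  6.23876636e-04 -6.26569896e-01] [0.05213039 0.63045321 0.41396204]
```

>>> {"api": "drive_tool", "payload": {"plan": [{"x": 0, "y": 0, "z": 0.6, "ax": 0, "ay": 0, "az": 0, "hand": 85}, {"x": 0, "y": 0, "z": 1.2, "ax": 0, "ay": 0, "az": 0, "hand": 85}, {"x": 0, "y": 0, "z": 1.7, "ax": 0, "ay": 0, "az": 0, "hand": 85}, {"x": 0, "y": 0, "z": 2.06, "ax": 0, "ay": 0, "az": 0, "hand": 85}, {"x": 0, "y": 0, "z": 2.06, "ax": 0, "ay": 0, "az": 0, "hand": 60}, {"x": 0, "y": 0, "z": 2.06, "ax": 0, "ay": 0, "az": 0, "hand": 40}], "grip_force": 70}}

```text
clock: 1.5
eef_pos: [419.0, -239.1, 62.3]
tcp_rot: [3.141, 0.001, -0.622]
contact_force: [0.6, 0.0, 0.7]
opening: 0.684
grasp_force: 0.0
```

>>> {"api": "drive_tool", "payload": {"plan": [{"x": 0, "y": 0, "z": 0, "ax": 0, "ay": 0, "az": 0, "hand": 30}, {"x": 0, "y": 0, "z": 0, "ax": 0, "ay": 0, "az": 0, "hand": 15}, {"x": 0, "y": 0, "z": 0, "ax": 0, "ay": 0, "az": 0, "hand": 10}, {"x": 0, "y": 0, "z": 0, "ax": 0, "ay": 0, "az": 0, "hand": 10}, {"x": 0, "y": 0, "z": 0, "ax": 0, "ay": 0, "az": 0, "hand": 10}], "grip_force": 70}}

```text
clock: 2.0
eef_pos: [419.8, -239.6, 63.5]
tcp_rot: [-3.141, -0.002, -0.622]
contact_force: [-2.0, 0.5, 7.9]
opening: 0.23
grasp_force: 68.4
```

>>> {"api": "drive_tool", "payload": {"plan": [{"x": 0, "y": 0, "z": -0.2, "ax": 0, "ay": 0, "az": 0, "hand": 10}, {"x": 0, "y": 0, "z": -0.6, "ax": 0, "ay": 0, "az": 0, "hand": 10}, {"x": 0, "y": 0, "z": -1.2, "ax": 0, "ay": 0, "az": 0, "hand": 10}, {"x": 0, "y": 0, "z": -1.8, "ax": 0, "ay": 0, "az": 0, "hand": 10}, {"x": 0, "y": 0, "z": -2.4, "ax": 0, "ay": 0, "az": 0, "hand": 10}, {"x": 0, "y": 0, "z": -3.0, "ax": 0, "ay": 0, "az": 0, "hand": 10}, {"x": 0, "y": 0, "z": -3.6, "ax": 0, "ay": 0, "az": 0, "hand": 10}, {"x": 0, "y": 0, "z": -4.0, "ax": 0, "ay": 0, "az": 0, "hand": 10}]}}

```text
clock: 2.8
eef_pos: [419.4, -239.4, 265.3]
tcp_rot: [-3.141, -0.003, -0.622]
contact_force: [-0.8, -0.2, -1.7]
opening: 0.228
grasp_force: 69.1
```

```bash
cat >> h.py <<'E'
def crop(im,x0,y0,w,h,k):
    c=cv2.resize(im[y0:y0+h,x0:x0+w],None,fx=k,fy=k,interpolation=cv2.INTER_CUBIC)
    c=np.clip(c.astype(float)*1.25,0,255).astype(np.uint8)
    return c
E
python3 - <<'E'
from h import *
from rig import monitor
for n in("side","top"):
    cv2.imwrite(f"pics/{n}1.png",imaging.grab_frame(n)[:,:,::-1])
s=monitor.sense();print(s["clock"],s["eef_pos"],s["tcp_rot"],s["contact_force"],s["wrist_torque"],s["grasp_force"])
d=np.array([np.cos(-.622),np.sin(-.622),0]);p=s["eef_pos"]+[0,0,19]
E_=p+d*173;pr=p+d*170+[0,0,-43]
bx=[]
for n in("side","top"):
    a=proj(n,E_);b=proj(n,pr);print(n,"rodend",a,"tip",b)
    x0,y0=int(a[0])-40,int(a[1])-40;x0=max(x0,0);y0=max(y0,0)
    print("origin",x0,y0); bx.append(crop(cv2.imread(f"pics/{n}1.png"),x0,y0,78,90,5))
cv2.imwrite("pics/hook.png",np.hstack(bx))
E
```

```text
2.9 [ 420.44082876 -239.99053451  265.7607311 ] [-3.14096515 -0.00594768 -0.62242646] [ 0.14453657  0.45005876 -2.11353613] [ 0.01777153 -0.0209961  -0.04822373] 69.0885329246521
side rodend [281.34173091  96.92069525] tip [281.39035423 107.95455657]
origin 241 56
top rodend [414.88427841 176.89872356] tip [407.28373743 182.64303223]
origin 374 136
```

View pics/hook.png

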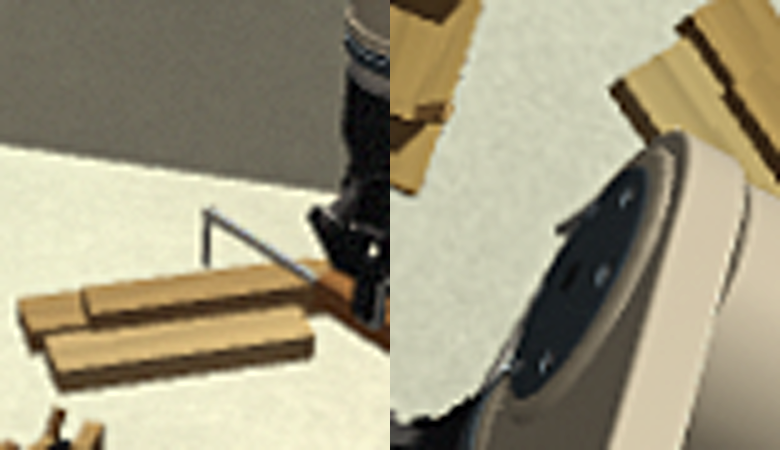

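>>> {"api": "drive_tool", "payload": {"plan": [{"x": -0.1, "y": -0.4, "z": -0.4, "ax": 0, "ay": 0, "az": -0.4, "hand": 10}, {"x": -0.3, "y": -1.0, "z": -0.8, "ax": 0, "ay": 0, "az": -1.1, "hand": 10}, {"x": -0.55, "y": -1.7, "z": -0.96, "ax": 0, "ay": 0, "az": -1.8, "hand": 10}, {"x": -0.8, "y": -2.4, "z": -0.96, "ax": 0, "ay": 0, "az": -2.5, "hand": 10}, {"x": -1.05, "y": -3.1, "z": -0.96, "ax": 0, "ay": 0, "az": -3.2, "hand": 10}, {"x": -1.3, "y": -3.8, "z": -0.96, "ax": 0, "ay": 0, "az": -3.9, "hand": 10}, {"x": -1.5, "y": -4.5, "z": -0.96, "ax": 0, "ay": 0, "az": -4.6, "hand": 10}, {"x": -1.637, "y": -4.974, "z": -0.956, "ax": 0, "ay": 0, "az": -5.147, "hand": 10}]}}

```text
clock: 3.7
eef_pos: [497.3, 12.8, 309.0]
tcp_rot: [-3.141, 0.001, -0.079]
contact_force: [0.0, -0.3, -1.1]
opening: 0.227
grasp_force: 69.2
```

>>> {"api": "drive_tool", "payload": {"plan": [{"x": 0, "y": 0, "z": 0, "ax": 0, "ay": 0, "az": 0, "hand": 10}, {"x": 0, "y": 0, "z": 0, "ax": 0, "ay": 0, "az": 0, "hand": 10}, {"x": 0, "y": 0, "z": 0, "ax": 0, "ay": 0, "az": 0, "hand": 10}]}}

```text
clock: 4.0
eef_pos: [496.9, 9.9, 309.5]
tcp_rot: [3.141, 0.001, -0.084]
contact_force: [0.8, -0.2, -0.3]
opening: 0.236
grasp_force: 69.2
```

Run:
```python
from h import *
from rig import monitor
np.set_printoptions(precision=2,suppress=True)
for n in("side","top"):
    cv2.imwrite(f"pics/{n}2.png",imaging.grab_frame(n)[:,:,::-1])
s=monitor.sense();print(s["clock"],s["eef_pos"],s["tcp_rot"],s["contact_force"],s["wrist_torque"],s["grasp_force"])
print("eye proj",proj("side",[666.9,-3.5,254.8]),proj("top",[666.9,-3.5,254.8]))
p=s["eef_pos"];d=np.array([np.cos(s["tcp_rot"][2]),np.sin(s["tcp_rot"][2]),0])
print("tip proj",[proj(n,p+170*d+[0,0,-24]) for n in("side","top")])
cv2.imwrite("pics/hov.png",np.hstack([crop(cv2.imread("pics/side2.png"),190,105,80,100,5),crop(cv2.imread("pics/top2.png"),215,90,78,100,5)]))
for a,b,z in(((75,333),(378,347),120),((45,58),(435,78),157),((5,292),(461,312),255),((42,406),(405,424),15)):
    A=plane("top",tc(*a),z);B=plane("top",tc(*b),z);v=A-B;print(A,B,np.arctan2(-v[0],v[1]),np.linalg.norm(v))
```

```text
4.1 [497.17   9.7  309.8 ] [ 3.14  0.   -0.09] [ 0.51  0.92 -0.83] [-0.03 -0.03  0.04] 69.17224287986755
eye proj [221.15 158.92] [261.18 139.78]
tip proj [array([220.9 , 150.55]), array([262.16, 135.16])]
[615.21  99.43 120.  ] [599.67 -94.87 120.  ] -0.07984000353635068 194.92088025391195
[790.22 113.72 157.  ] [ 768.72 -138.14  157.  ] -0.08513380689313525 252.78029045305064
[604.91 130.42 255.  ] [ 585.04 -125.99  255.  ] -0.07734163195035651 257.176461445628
[590.77 129.78  15.  ] [ 569.58 -123.93   15.  ] -0.0833234871127935 254.5945776246769
```

View pics/hov.png

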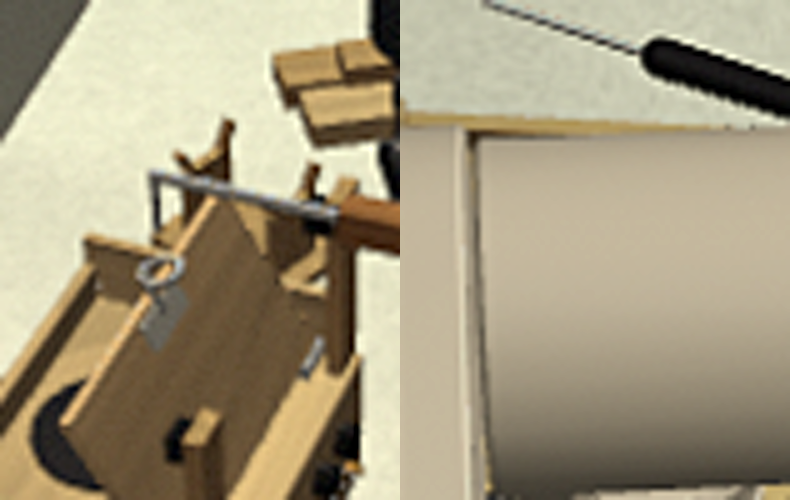

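Side crop: prong tip at (221.0,150.2), as predicted, directly above the ring at (221.8,158.6). Lowering.

>>> {"api": "drive_tool", "payload": {"plan": [{"x": 0, "y": -0.02, "z": 0.15, "ax": 0, "ay": 0, "az": 0, "hand": 10}, {"x": 0, "y": -0.02, "z": 0.3, "ax": 0, "ay": 0, "az": 0, "hand": 10}, {"x": 0, "y": -0.02, "z": 0.45, "ax": 0, "ay": 0, "az": 0, "hand": 10}, {"x": 0, "y": -0.02, "z": 0.6, "ax": 0, "ay": 0, "az": 0, "hand": 10}, {"x": 0, "y": -0.02, "z": 0.75, "ax": 0, "ay": 0, "az": 0, "hand": 10}, {"x": 0, "y": -0.02, "z": 0.8, "ax": 0, "ay": 0, "az": 0, "hand": 10}]}}

```text
clock: 4.7
eef_pos: [497.1, 11.6, 268.8]
tcp_rot: [3.141, 0.002, -0.083]
contact_force: [0.5, 0.9, -1.4]
opening: 0.226
grasp_force: 69.2
```

>>> {"api": "drive_tool", "payload": {"plan": [{"x": 0, "y": 0, "z": 0.08, "ax": 0, "ay": 0, "az": 0, "hand": 10}, {"x": 0, "y": 0, "z": 0.16, "ax": 0, "ay": 0, "az": 0, "hand": 10}, {"x": 0, "y": 0, "z": 0.16, "ax": 0, "ay": 0, "az": 0, "hand": 10}, {"x": 0, "y": 0, "z": 0.16, "ax": 0, "ay": 0, "az": 0, "hand": 10}]}}

```text
clock: 5.1
eef_pos: [497.5, 11.6, 262.0]
tcp_rot: [-3.142, 0.0, -0.083]
contact_force: [-0.3, -0.6, -1.6]
opening: 0.228
grasp_force: 69.2
```

Run:
```python
from h import *
from rig import monitor
np.set_printoptions(precision=2,suppress=True)
cv2.imwrite("pics/side3.png",imaging.grab_frame("side")[:,:,::-1])
s=monitor.sense();print(s["clock"],s["eef_pos"],s["tcp_rot"],s["contact_force"],s["wrist_torque"],s["grasp_force"])
cv2.imwrite("pics/in.png",crop(cv2.imread("pics/side3.png"),195,125,60,50,10))
```

```text
5.15 [497.59  11.63 262.1 ] [-3.14  0.   -0.08] [-0.36 -0.41 -0.85] [0.06 0.16 0.02] 69.18635129928589
```

View pics/in.png

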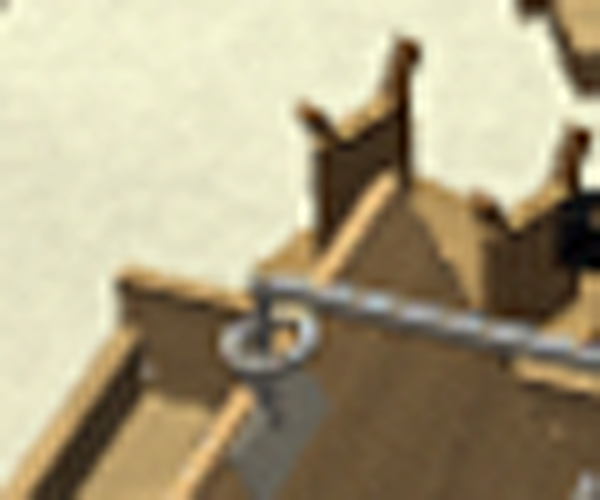

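Run:
```python
from h import *
np.set_printoptions(precision=1,suppress=True)
w=-.082;ex=np.array([np.cos(w),np.sin(w)]);ey=np.array([-np.sin(w),np.cos(w)]);H=np.array([607.7,1.5])
def b(X): return np.array([(X[:2]-H)@ex,(X[:2]-H)@ey,X[2]])
print("eye",b(np.array([666.3,-3.5,255])))
for nm,pts in dict(Lrear=[(23,268),(42,267),(60,269)],Rrear=[(407,286),(425,287),(441,288)],Lpostfront=[(5,290),(57,292)]).items():
  for p in pts:
    print(nm,p,[b(plane("top",tc(*p),z)) for z in(225,240,255)])
for nm,a,c in(("L",(212,268),(60,269)),("L2",(228,262),(23,268)),("R",(326,92),(407,286)),("kL",(200,330),(75,333)),("kR",(329,218),(378,347))):
    X,e=tri(sc(*a),tc(*c));print(nm,b(X),round(e,1))
s=cv2.imread("pics/side0.png");t=cv2.imread("pics/top0.png")
cv2.imwrite("pics/buf.png",np.vstack([np.hstack([crop(s,210,180,30,25,13),crop(s,240,138,30,25,13)]),np.hstack([crop(t,200,155,30,20,13),crop(t,290,158,30,20,13)])]))
```

```text
eye [ 58.8  -0.2 255. ]
Lrear (23, 268) [array([ 10.1, 122.6, 225. ]), array([  5.7, 120.9, 240. ]), array([  1.2, 119.1, 255. ])]
Lrear (42, 267) [array([ 11.3, 111.5, 225. ]), array([  6.8, 110. , 240. ]), array([  2.3, 108.4, 255. ])]
Lrear (60, 269) [array([ 10.6, 101. , 225. ]), array([  6.1,  99.6, 240. ]), array([  1.6,  98.2, 255. ])]
Rrear (407, 286) [array([  10.4, -101.7,  225. ]), array([  6. , -99.9, 240. ]), array([  1.5, -98. , 255. ])]
Rrear (425, 287) [array([  10.4, -112.3,  225. ]), array([   5.9, -110.3,  240. ]), array([   1.4, -108.3,  255. ])]
Rrear (441, 288) [array([  10.3, -121.7,  225. ]), array([   5.8, -119.5,  240. ]), array([   1.3, -117.4,  255. ])]
Lpostfront (5, 290) [array([ -3.7, 132.1, 225. ]), array([ -7.9, 130.2, 240. ]), array([-12.2, 128.3, 255. ])]
Lpostfront (57, 292) [array([ -3.5, 101.8, 225. ]), array([ -7.7, 100.4, 240. ]), array([-11.9,  98.9, 255. ])]
L [ 10.1 100.4 236.3] 5.5
L2 [ -4.7 117.5 264.6] 5.9
R [  1.1 -98.3 253.3] 1.7
kL [  7.   98.2 166.2] 38.2
kR [ -2.1 -96.3 125. ] 1.4
```

View pics/buf.png

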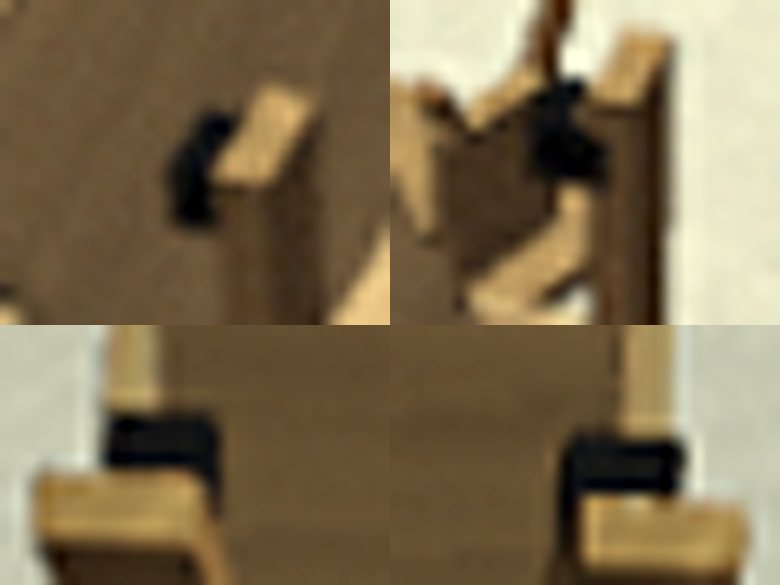

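>>> {"api": "drive_tool", "payload": {"plan": [{"x": -0.08, "y": 0, "z": 0, "ax": 0, "ay": 0, "az": 0, "hand": 10}, {"x": -0.16, "y": 0, "z": 0, "ax": 0, "ay": 0, "az": 0, "hand": 10}, {"x": -0.26, "y": 0, "z": -0.02, "ax": 0, "ay": 0, "az": 0, "hand": 10}, {"x": -0.36, "y": 0, "z": -0.04, "ax": 0, "ay": 0, "az": 0, "hand": 10}, {"x": -0.46, "y": 0, "z": -0.06, "ax": 0, "ay": 0, "az": 0, "hand": 10}, {"x": -0.56, "y": 0, "z": -0.08, "ax": 0, "ay": 0, "az": 0, "hand": 10}, {"x": -0.66, "y": 0, "z": -0.1, "ax": 0, "ay": 0, "az": 0, "hand": 10}, {"x": -0.7, "y": 0, "z": -0.11, "ax": 0, "ay": 0, "az": 0, "hand": 10}]}}

```text
clock: 5.95
eef_pos: [462.3, 14.6, 267.7]
tcp_rot: [-3.142, -0.0, -0.083]
contact_force: [2.2, -0.4, -0.9]
opening: 0.228
grasp_force: 69.2
```

Prong is through the ring (tip visible below it) and the flap follows. Buffers look about 12–15 mm thick, so contact is expected around 76–82 mm of total pull; I go on to 69 and then creep.

>>> {"api": "drive_tool", "payload": {"plan": [{"x": -0.1, "y": 0, "z": -0.02, "ax": 0, "ay": 0, "az": 0, "hand": 10}, {"x": -0.2, "y": 0, "z": -0.04, "ax": 0, "ay": 0, "az": 0, "hand": 10}, {"x": -0.3, "y": 0, "z": -0.05, "ax": 0, "ay": 0, "az": 0, "hand": 10}, {"x": -0.4, "y": 0, "z": -0.06, "ax": 0, "ay": 0, "az": 0, "hand": 10}, {"x": -0.5, "y": 0, "z": -0.07, "ax": 0, "ay": 0, "az": 0, "hand": 10}, {"x": -0.56, "y": 0, "z": -0.08, "ax": 0, "ay": 0, "az": 0, "hand": 10}, {"x": -0.6, "y": 0, "z": -0.08, "ax": 0, "ay": 0, "az": 0, "hand": 10}]}}

```text
clock: 6.65
eef_pos: [432.5, 17.0, 271.5]
tcp_rot: [3.142, 0.0, -0.083]
contact_force: [2.8, -0.8, -2.9]
opening: 0.225
grasp_force: 69.0
```

>>> {"api": "drive_tool", "payload": {"plan": [{"x": -0.02, "y": 0, "z": 0, "ax": 0, "ay": 0, "az": 0, "hand": 10}, {"x": -0.04, "y": 0, "z": 0, "ax": 0, "ay": 0, "az": 0, "hand": 10}, {"x": -0.04, "y": 0, "z": 0, "ax": 0, "ay": 0, "az": 0, "hand": 10}]}}

```text
clock: 6.95
eef_pos: [430.7, 17.2, 271.4]
tcp_rot: [3.142, 0.0, -0.083]
contact_force: [2.7, -0.3, -2.4]
opening: 0.224
grasp_force: 69.1
```

>>> {"api": "drive_tool", "payload": {"plan": [{"x": -0.01, "y": 0, "z": 0, "ax": 0, "ay": 0, "az": 0, "hand": 10}, {"x": -0.02, "y": 0, "z": 0, "ax": 0, "ay": 0, "az": 0, "hand": 10}, {"x": -0.02, "y": 0, "z": 0, "ax": 0, "ay": 0, "az": 0, "hand": 10}]}}

```text
clock: 7.25
eef_pos: [429.9, 17.2, 271.5]
tcp_rot: [3.142, 0.0, -0.083]
contact_force: [2.9, -0.2, -2.6]
opening: 0.228
grasp_force: 69.0
```

>>> {"api": "drive_tool", "payload": {"plan": [{"x": -0.01, "y": 0, "z": 0, "ax": 0, "ay": 0, "az": 0, "hand": 10}, {"x": -0.02, "y": 0, "z": 0, "ax": 0, "ay": 0, "az": 0, "hand": 10}, {"x": -0.02, "y": 0, "z": 0, "ax": 0, "ay": 0, "az": 0, "hand": 10}]}}

```text
clock: 7.55
eef_pos: [428.8, 17.4, 271.5]
tcp_rot: [3.142, 0.0, -0.083]
contact_force: [3.9, 0.0, -2.7]
opening: 0.226
grasp_force: 69.0
```

>>> {"api": "drive_tool", "payload": {"plan": [{"x": -0.01, "y": 0, "z": 0, "ax": 0, "ay": 0, "az": 0, "hand": 10}, {"x": -0.02, "y": 0, "z": 0, "ax": 0, "ay": 0, "az": 0, "hand": 10}, {"x": -0.02, "y": 0, "z": 0, "ax": 0, "ay": 0, "az": 0, "hand": 10}]}}

```text
clock: 7.85
eef_pos: [427.8, 17.4, 271.5]
tcp_rot: [3.142, 0.0, -0.083]
contact_force: [1.9, -0.7, -3.1]
opening: 0.229
grasp_force: 69.0
```

>>> {"api": "drive_tool", "payload": {"plan": [{"x": -0.01, "y": 0, "z": 0, "ax": 0, "ay": 0, "az": 0, "hand": 10}, {"x": -0.02, "y": 0, "z": 0, "ax": 0, "ay": 0, "az": 0, "hand": 10}, {"x": -0.02, "y": 0, "z": 0, "ax": 0, "ay": 0, "az": 0, "hand": 10}]}}

```text
clock: 8.15
eef_pos: [426.8, 17.5, 271.5]
tcp_rot: [-3.142, 0.0, -0.083]
contact_force: [2.8, -0.8, -2.4]
opening: 0.228
grasp_force: 69.0
```

>>> {"api": "drive_tool", "payload": {"plan": [{"x": -0.01, "y": 0, "z": 0, "ax": 0, "ay": 0, "az": 0, "hand": 10}, {"x": -0.02, "y": 0, "z": 0, "ax": 0, "ay": 0, "az": 0, "hand": 10}, {"x": -0.02, "y": 0, "z": 0, "ax": 0, "ay": 0, "az": 0, "hand": 10}]}}

```text
clock: 8.45
eef_pos: [425.8, 17.6, 271.5]
tcp_rot: [3.142, 0.0, -0.083]
contact_force: [2.7, -0.6, -3.1]
opening: 0.229
grasp_force: 69.0
```

>>> {"api": "drive_tool", "payload": {"plan": [{"x": -0.01, "y": 0, "z": 0, "ax": 0, "ay": 0, "az": 0, "hand": 10}, {"x": -0.02, "y": 0, "z": 0, "ax": 0, "ay": 0, "az": 0, "hand": 10}, {"x": -0.02, "y": 0, "z": 0, "ax": 0, "ay": 0, "az": 0, "hand": 10}]}}

```text
clock: 8.75
eef_pos: [424.8, 17.7, 271.5]
tcp_rot: [3.142, 0.0, -0.083]
contact_force: [2.3, -1.3, -2.9]
opening: 0.228
grasp_force: 69.0
```

>>> {"api": "drive_tool", "payload": {"plan": [{"x": -0.01, "y": 0, "z": 0, "ax": 0, "ay": 0, "az": 0, "hand": 10}, {"x": -0.02, "y": 0, "z": 0, "ax": 0, "ay": 0, "az": 0, "hand": 10}, {"x": -0.02, "y": 0, "z": 0, "ax": 0, "ay": 0, "az": 0, "hand": 10}]}}

```text
clock: 9.05
eef_pos: [423.8, 17.8, 271.5]
tcp_rot: [3.142, 0.0, -0.083]
contact_force: [2.5, -0.6, -2.5]
opening: 0.224
grasp_force: 69.0
```

>>> {"api": "drive_tool", "payload": {"plan": [{"x": -0.01, "y": 0, "z": 0, "ax": 0, "ay": 0, "az": 0, "hand": 10}, {"x": -0.02, "y": 0, "z": 0, "ax": 0, "ay": 0, "az": 0, "hand": 10}, {"x": -0.02, "y": 0, "z": 0, "ax": 0, "ay": 0, "az": 0, "hand": 10}]}}

```text
clock: 9.35
eef_pos: [423.4, 17.8, 271.7]
tcp_rot: [-3.142, -0.001, -0.083]
contact_force: [4.2, -1.2, -3.5]
opening: 0.225
grasp_force: 68.9
```

>>> {"api": "drive_tool", "payload": {"plan": [{"x": -0.004, "y": 0, "z": 0, "ax": 0, "ay": 0, "az": 0, "hand": 10}, {"x": -0.008, "y": 0, "z": 0, "ax": 0, "ay": 0, "az": 0, "hand": 10}, {"x": -0.008, "y": 0, "z": 0, "ax": 0, "ay": 0, "az": 0, "hand": 10}]}}

```text
clock: 9.65
eef_pos: [423.4, 17.8, 271.8]
tcp_rot: [-3.141, -0.002, -0.083]
contact_force: [6.1, -1.8, -3.6]
opening: 0.226
grasp_force: 68.9
```

>>> {"api": "drive_tool", "payload": {"plan": [{"x": -0.006, "y": 0, "z": 0, "ax": 0, "ay": 0, "az": 0, "hand": 10}, {"x": -0.012, "y": 0, "z": 0, "ax": 0, "ay": 0, "az": 0, "hand": 10}, {"x": -0.012, "y": 0, "z": 0, "ax": 0, "ay": 0, "az": 0, "hand": 10}]}}

```text
clock: 9.95
eef_pos: [423.4, 17.9, 271.9]
tcp_rot: [-3.141, -0.003, -0.083]
contact_force: [8.7, -1.2, -4.6]
opening: 0.222
grasp_force: 68.8
```

>>> {"api": "drive_tool", "payload": {"plan": [{"x": -0.006, "y": 0, "z": 0.005, "ax": 0, "ay": 0, "az": 0, "hand": 10}, {"x": -0.012, "y": 0, "z": 0.01, "ax": 0, "ay": 0, "az": 0, "hand": 10}, {"x": -0.014, "y": 0, "z": 0.01, "ax": 0, "ay": 0, "az": 0, "hand": 10}, {"x": -0.014, "y": 0, "z": 0.01, "ax": 0, "ay": 0, "az": 0, "hand": 10}]}}

```text
clock: 10.35
eef_pos: [423.2, 17.9, 271.6]
tcp_rot: [-3.141, -0.004, -0.083]
contact_force: [9.0, -1.5, -4.2]
opening: 0.226
grasp_force: 68.8
```

>>> {"api": "drive_tool", "payload": {"plan": [{"x": -0.008, "y": 0, "z": 0, "ax": 0, "ay": 0, "az": 0, "hand": 10}, {"x": -0.014, "y": 0, "z": 0, "ax": 0, "ay": 0, "az": 0, "hand": 10}, {"x": -0.014, "y": 0, "z": 0, "ax": 0, "ay": 0, "az": 0, "hand": 10}]}}

```text
clock: 10.65
eef_pos: [423.1, 17.9, 271.8]
tcp_rot: [-3.141, -0.006, -0.083]
contact_force: [12.7, -2.8, -5.1]
opening: 0.23
grasp_force: 68.7
```

Run:
```python
from rig import monitor,imaging
import numpy as np
F=[]
for i in range(3):
    imaging.grab_frame("side"); F.append(monitor.sense()["contact_force"])
print(np.round(F,1),np.mean(F,0),monitor.sense()["clock"])
```

```text
[[11.6 -2.  -4.8]
 [11.4 -1.3 -5.5]
 [12.6 -1.4 -5.7]] [11.88073563 -1.58123225 -5.35602138] 10.8
```

>>> {"api": "drive_tool", "payload": {"plan": [{"x": -0.005, "y": 0, "z": 0, "ax": 0, "ay": 0, "az": 0, "hand": 10}, {"x": -0.009, "y": 0, "z": 0, "ax": 0, "ay": 0, "az": 0, "hand": 10}, {"x": -0.009, "y": 0, "z": 0, "ax": 0, "ay": 0, "az": 0, "hand": 10}]}}

```text
clock: 11.1
eef_pos: [423.2, 18.0, 271.9]
tcp_rot: [-3.141, -0.007, -0.083]
contact_force: [14.0, -1.9, -6.0]
opening: 0.23
grasp_force: 68.7
```

Run:
```python
from rig import monitor,imaging
import numpy as np
F=[]
for i in range(6):
    imaging.grab_frame("side"); F.append(monitor.sense()["contact_force"])
print(np.round(F,1),np.mean(F,0),monitor.sense()["clock"])
```

```text
[[13.6 -1.2 -5.6]
 [13.4 -1.  -5.5]
 [13.9 -1.5 -5.9]
 [13.4 -1.1 -5.4]
 [13.2 -1.  -5.6]
 [13.4 -1.1 -6.5]] [13.49736099 -1.13637058 -5.73366195] 11.4
```

>>> {"api": "drive_tool", "payload": {"plan": [{"x": -0.001, "y": 0, "z": 0, "ax": 0, "ay": 0, "az": 0, "hand": 10}, {"x": -0.001, "y": 0, "z": 0, "ax": 0, "ay": 0, "az": 0, "hand": 10}, {"x": -0.001, "y": 0, "z": 0, "ax": 0, "ay": 0, "az": 0, "hand": 10}, {"x": -0.001, "y": 0, "z": 0, "ax": 0, "ay": 0, "az": 0, "hand": 10}, {"x": -0.001, "y": 0, "z": 0, "ax": 0, "ay": 0, "az": 0, "hand": 10}, {"x": -0.001, "y": 0, "z": 0, "ax": 0, "ay": 0, "az": 0, "hand": 10}, {"x": -0.001, "y": 0, "z": 0, "ax": 0, "ay": 0, "az": 0, "hand": 10}, {"x": -0.001, "y": 0, "z": 0, "ax": 0, "ay": 0, "az": 0, "hand": 10}]}}

```text
clock: 12.2
eef_pos: [423.1, 17.9, 271.9]
tcp_rot: [-3.141, -0.007, -0.083]
contact_force: [13.7, -1.5, -5.6]
opening: 0.226
grasp_force: 68.7
```

>>> {"api": "drive_tool", "payload": {"plan": [{"x": 0, "y": 0, "z": 0, "ax": 0, "ay": 0, "az": 0, "hand": 10}, {"x": 0, "y": 0, "z": 0, "ax": 0, "ay": 0, "az": 0, "hand": 10}, {"x": 0, "y": 0, "z": 0, "ax": 0, "ay": 0, "az": 0, "hand": 10}, {"x": 0, "y": 0, "z": 0, "ax": 0, "ay": 0, "az": 0, "hand": 10}, {"x": 0, "y": 0, "z": 0, "ax": 0, "ay": 0, "az": 0, "hand": 10}, {"x": 0, "y": 0, "z": 0, "ax": 0, "ay": 0, "az": 0, "hand": 10}, {"x": 0, "y": 0, "z": 0, "ax": 0, "ay": 0, "az": 0, "hand": 10}, {"x": 0, "y": 0, "z": 0, "ax": 0, "ay": 0, "az": 0, "hand": 10}]}}

```text
clock: 13.0
eef_pos: [423.1, 17.9, 271.9]
tcp_rot: [-3.141, -0.007, -0.083]
contact_force: [13.7, -1.4, -6.5]
opening: 0.225
grasp_force: 68.7
```

>>> {"api": "drive_tool", "payload": {"plan": [{"x": 0.03, "y": 0, "z": 0, "ax": 0, "ay": 0, "az": 0, "hand": 10}, {"x": 0.07, "y": 0, "z": 0, "ax": 0, "ay": 0, "az": 0, "hand": 10}, {"x": 0.11, "y": 0, "z": 0, "ax": 0, "ay": 0, "az": 0, "hand": 10}, {"x": 0.15, "y": 0, "z": 0, "ax": 0, "ay": 0, "az": 0, "hand": 10}, {"x": 0.19, "y": 0, "z": 0, "ax": 0, "ay": 0, "az": 0, "hand": 10}, {"x": 0.2, "y": 0, "z": 0, "ax": 0, "ay": 0, "az": 0, "hand": 10}, {"x": 0.2, "y": 0, "z": 0, "ax": 0, "ay": 0, "az": 0, "hand": 10}]}}

```text
clock: 13.7
eef_pos: [429.9, 17.3, 270.9]
tcp_rot: [3.142, 0.0, -0.083]
contact_force: [0.6, -0.2, -1.2]
opening: 0.227
grasp_force: 69.2
```

Run:
```python
from h import *
from rig import monitor
F=[]
for i in range(3):
    im=imaging.grab_frame("side"); F.append(monitor.sense()["contact_force"])
print(np.round(F,1),monitor.sense()["eef_pos"],monitor.sense()["clock"])
cv2.imwrite("pics/side4.png",im[:,:,::-1])
cv2.imwrite("pics/shut.png",crop(cv2.imread("pics/side4.png"),205,115,75,60,10))
```

```text
[[-0.2  1.1 -1.3]
 [-0.2  0.5 -1.9]
 [ 1.4 -0.6 -1. ]] [429.85013877  17.28792114 270.94202185] 13.85
```

View pics/shut.png

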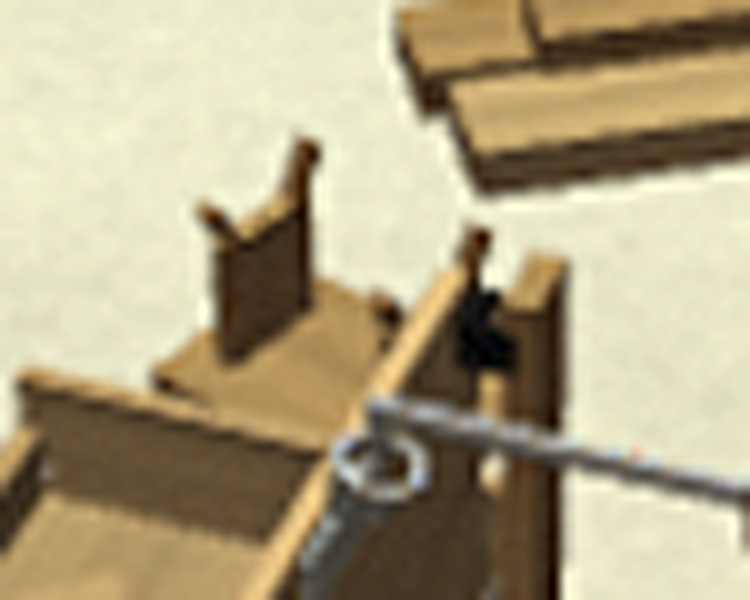

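Flap rests against the black buffers; the pin stands free near the middle of the ring at about (242,161) in the side image, with zero force. Lifting out.

>>> {"api": "drive_tool", "payload": {"plan": [{"x": 0, "y": 0, "z": -0.08, "ax": 0, "ay": 0, "az": 0, "hand": 10}, {"x": 0, "y": 0, "z": -0.16, "ax": 0, "ay": 0, "az": 0, "hand": 10}, {"x": 0, "y": 0, "z": -0.24, "ax": 0, "ay": 0, "az": 0, "hand": 10}]}}

```text
clock: 14.15
eef_pos: [430.1, 17.3, 283.5]
tcp_rot: [-3.142, -0.0, -0.083]
contact_force: [-0.7, 0.1, -1.3]
opening: 0.225
grasp_force: 69.2
```

>>> {"api": "drive_tool", "payload": {"plan": [{"x": 0, "y": 0, "z": -0.1, "ax": 0, "ay": 0, "az": 0, "hand": 10}, {"x": 0, "y": 0, "z": -0.2, "ax": 0, "ay": 0, "az": 0, "hand": 10}, {"x": 0, "y": 0, "z": -0.35, "ax": 0, "ay": 0, "az": 0, "hand": 10}, {"x": 0, "y": 0, "z": -0.5, "ax": 0, "ay": 0, "az": 0, "hand": 10}, {"x": 0, "y": 0, "z": -0.65, "ax": 0, "ay": 0, "az": 0, "hand": 10}, {"x": 0, "y": 0, "z": -0.8, "ax": 0, "ay": 0, "az": 0, "hand": 10}, {"x": 0, "y": 0, "z": -0.8, "ax": 0, "ay": 0, "az": 0, "hand": 10}]}}

```text
clock: 14.85
eef_pos: [430.6, 17.3, 324.2]
tcp_rot: [-3.141, -0.002, -0.083]
contact_force: [0.3, 0.3, -1.1]
opening: 0.228
grasp_force: 69.2
```

Run:
```python
from h import *
from rig import monitor
im=imaging.grab_frame("side"); s=monitor.sense();p=s["eef_pos"]
print(s["clock"],p,s["tcp_rot"],s["contact_force"])
cv2.imwrite("pics/side5.png",im[:,:,::-1])
a=cv2.imread("pics/side4.png").astype(int);b=cv2.imread("pics/side5.png").astype(int)
D=np.abs(a-b).max(2)
print("flap edge diff",D[168:200,205:235].max(),D[140:150,240:255].max())
print(rel(p,s["tcp_rot"][2],[419.1,-239.2,265],-.622), rel(p,-.082,[419.1,-239.2,265],-.622))
```

```text
14.9 [430.26471569  17.2707765  323.52753646] [-3.14144205e+00 -9.90728615e-04 -8.33778692e-02] [ 0.1153881   0.6740969  -1.34797376]
flap edge diff 11 153
(array([0.205, 5.13 , 1.171]), np.float64(5.143)) (array([0.198, 5.13 , 1.171]), np.float64(5.157))
```

>>> {"api": "drive_tool", "payload": {"plan": [{"x": 0.0, "y": 0.4, "z": 0, "ax": 0, "ay": 0, "az": 0.4, "hand": 10}, {"x": 0.0, "y": 1.0, "z": 0, "ax": 0, "ay": 0, "az": 1.0, "hand": 10}, {"x": 0.05, "y": 1.7, "z": 0, "ax": 0, "ay": 0, "az": 1.7, "hand": 10}, {"x": 0.1, "y": 2.4, "z": 0, "ax": 0, "ay": 0, "az": 2.4, "hand": 10}, {"x": 0.1, "y": 3.1, "z": 0.2, "ax": 0, "ay": 0, "az": 3.1, "hand": 10}, {"x": 0.15, "y": 3.8, "z": 0.5, "ax": 0, "ay": 0, "az": 3.8, "hand": 10}, {"x": 0.2, "y": 4.5, "z": 0.9, "ax": 0, "ay": 0, "az": 4.5, "hand": 10}, {"x": 0.2, "y": 5.13, "z": 1.17, "ax": 0, "ay": 0, "az": 5.15, "hand": 10}]}}

```text
clock: 15.7
eef_pos: [417.9, -240.6, 263.0]
tcp_rot: [3.141, 0.001, -0.626]
contact_force: [0.9, 1.3, -0.8]
opening: 0.228
grasp_force: 69.2
```

>>> {"api": "drive_tool", "payload": {"plan": [{"x": 0, "y": 0, "z": 0, "ax": 0, "ay": 0, "az": 0, "hand": 10}, {"x": 0, "y": 0, "z": 0, "ax": 0, "ay": 0, "az": 0, "hand": 10}, {"x": 0, "y": 0, "z": 0, "ax": 0, "ay": 0, "az": 0, "hand": 10}, {"x": 0, "y": 0, "z": 0, "ax": 0, "ay": 0, "az": 0, "hand": 10}]}}

```text
clock: 16.1
eef_pos: [418.9, -238.5, 265.0]
tcp_rot: [-3.141, -0.001, -0.621]
contact_force: [0.5, 0.5, -2.3]
opening: 0.227
grasp_force: 69.3
```

Run:
```python
from h import *
from rig import monitor
im=imaging.grab_frame("side"); s=monitor.sense();p=s["eef_pos"]
print(s["clock"],p,s["tcp_rot"],s["contact_force"])
cv2.imwrite("pics/side6.png",im[:,:,::-1])
a=cv2.imread("pics/side1.png",0)[90:112,272:300].astype(np.float32);b=cv2.imread("pics/side6.png",0)
r=cv2.matchTemplate(b[80:122,262:310].astype(np.float32),a,cv2.TM_CCOEFF_NORMED);print(cv2.minMaxLoc(r),"expect loc 10,10")
print(rel(p,s["tcp_rot"][2],[419.1,-239.2,62.5],-.622))
d1=np.array([420.44-p[0],-239.99+239.99,0])
print("flap vs side4 diff",np.abs(b[168:200,205:235].astype(int)-cv2.imread("pics/side4.png",0)[168:200,205:235]).max())
def pr(q,y,z): return proj("side",np.array(q)+[170*np.cos(y),170*np.sin(y),z])
print(pr(p,s["tcp_rot"][2],19)-pr([420.44,-239.99,265.76],-.6224,19))
```

```text
16.15 [ 418.95535545 -238.49086921  264.97467759] [-3.14141105e+00 -8.10280274e-04 -6.21116355e-01] [ 0.31376155  0.27583357 -1.8695756 ]
(-0.09745680540800095, 0.9816691875457764, (13, 20), (10, 10)) expect loc 10,10
(array([0.011, 0.01 , 4.049]), np.float64(0.008))
flap vs side4 diff 8
[0.2687419  0.51038255]
```

>>> {"api": "drive_tool", "payload": {"plan": [{"x": 0.01, "y": 0.012, "z": 0.6, "ax": 0, "ay": 0, "az": 0, "hand": 10}, {"x": 0.01, "y": 0.012, "z": 1.3, "ax": 0, "ay": 0, "az": 0, "hand": 10}, {"x": 0.01, "y": 0.012, "z": 2.0, "ax": 0, "ay": 0, "az": 0, "hand": 10}, {"x": 0.01, "y": 0.012, "z": 2.6, "ax": 0, "ay": 0, "az": 0, "hand": 10}, {"x": 0.01, "y": 0.012, "z": 3.1, "ax": 0, "ay": 0, "az": 0, "hand": 10}, {"x": 0.01, "y": 0.012, "z": 3.4, "ax": 0, "ay": 0, "az": 0, "hand": 10}, {"x": 0.01, "y": 0.012, "z": 3.4, "ax": 0, "ay": 0, "az": 0, "hand": 10}, {"x": 0.01, "y": 0.012, "z": 3.4, "ax": 0, "ay": 0, "az": 0, "hand": 10}]}}

```text
clock: 16.95
eef_pos: [419.1, -239.7, 95.1]
tcp_rot: [-3.142, -0.0, -0.622]
contact_force: [0.4, 0.0, -0.3]
opening: 0.227
grasp_force: 69.3
```

>>> {"api": "drive_tool", "payload": {"plan": [{"x": 0, "y": 0, "z": 0.15, "ax": 0, "ay": 0, "az": 0, "hand": 10}, {"x": 0, "y": 0, "z": 0.3, "ax": 0, "ay": 0, "az": 0, "hand": 10}, {"x": 0, "y": 0, "z": 0.4, "ax": 0, "ay": 0, "az": 0, "hand": 10}, {"x": 0, "y": 0, "z": 0.5, "ax": 0, "ay": 0, "az": 0, "hand": 10}, {"x": 0, "y": 0, "z": 0.55, "ax": 0, "ay": 0, "az": 0, "hand": 10}, {"x": 0, "y": 0, "z": 0.57, "ax": 0, "ay": 0, "az": 0, "hand": 10}, {"x": 0, "y": 0, "z": 0.57, "ax": 0, "ay": 0, "az": 0, "hand": 10}]}}

```text
clock: 17.65
eef_pos: [418.6, -240.0, 65.9]
tcp_rot: [3.142, 0.0, -0.623]
contact_force: [-0.7, 0.4, -2.0]
opening: 0.231
grasp_force: 69.3
```

>>> {"api": "drive_tool", "payload": {"plan": [{"x": 0, "y": 0, "z": 0.01, "ax": 0, "ay": 0, "az": 0, "hand": 10}, {"x": 0, "y": 0, "z": 0.02, "ax": 0, "ay": 0, "az": 0, "hand": 10}, {"x": 0, "y": 0, "z": 0.03, "ax": 0, "ay": 0, "az": 0, "hand": 10}, {"x": 0, "y": 0, "z": 0.04, "ax": 0, "ay": 0, "az": 0, "hand": 10}, {"x": 0, "y": 0, "z": 0.04, "ax": 0, "ay": 0, "az": 0, "hand": 10}]}}

```text
clock: 18.15
eef_pos: [418.6, -240.0, 64.0]
tcp_rot: [-3.142, 0.0, -0.623]
contact_force: [0.0, -0.7, -1.5]
opening: 0.223
grasp_force: 69.3
```

>>> {"api": "drive_tool", "payload": {"plan": [{"x": 0, "y": 0, "z": 0.01, "ax": 0, "ay": 0, "az": 0, "hand": 10}, {"x": 0, "y": 0, "z": 0.02, "ax": 0, "ay": 0, "az": 0, "hand": 10}, {"x": 0, "y": 0, "z": 0.02, "ax": 0, "ay": 0, "az": 0, "hand": 10}]}}

```text
clock: 18.45
eef_pos: [418.7, -240.0, 63.5]
tcp_rot: [3.142, -0.0, -0.623]
contact_force: [-2.7, 1.1, 7.2]
opening: 0.232
grasp_force: 70.3
```

>>> {"api": "drive_tool", "payload": {"plan": [{"x": 0, "y": 0, "z": 0, "ax": 0, "ay": 0, "az": 0, "hand": 40}, {"x": 0, "y": 0, "z": 0, "ax": 0, "ay": 0, "az": 0, "hand": 70}, {"x": 0, "y": 0, "z": 0, "ax": 0, "ay": 0, "az": 0, "hand": 80}, {"x": 0, "y": 0, "z": 0, "ax": 0, "ay": 0, "az": 0, "hand": 80}, {"x": 0, "y": 0, "z": 0, "ax": 0, "ay": 0, "az": 0, "hand": 80}]}}

```text
clock: 18.95
eef_pos: [418.6, -240.0, 62.9]
tcp_rot: [-3.142, 0.0, -0.623]
contact_force: [-0.3, 0.0, 0.8]
opening: 0.934
grasp_force: 0.0
```

>>> {"api": "drive_tool", "payload": {"plan": [{"x": 0, "y": 0, "z": -0.3, "ax": 0, "ay": 0, "az": 0, "hand": 80}, {"x": 0, "y": 0, "z": -0.8, "ax": 0, "ay": 0, "az": 0, "hand": 80}, {"x": 0, "y": 0, "z": -1.5, "ax": 0, "ay": 0, "az": 0, "hand": 80}, {"x": 0, "y": 0, "z": -2.2, "ax": 0, "ay": 0, "az": 0, "hand": 80}, {"x": 0, "y": 0, "z": -2.9, "ax": 0, "ay": 0, "az": 0, "hand": 80}, {"x": 0, "y": 0, "z": -3.4, "ax": 0, "ay": 0, "az": 0, "hand": 80}, {"x": 0, "y": 0, "z": -3.4, "ax": 0, "ay": 0, "az": 0, "hand": 80}]}}

```text
clock: 19.65
eef_pos: [420.5, -241.0, 236.6]
tcp_rot: [-3.141, -0.006, -0.623]
contact_force: [0.3, 0.4, -0.4]
opening: 0.936
grasp_force: 0.0
```

Run:
```python
from h import *
from rig import monitor
im=imaging.grab_frame("side");s=monitor.sense();print(s["clock"],s["eef_pos"],s["contact_force"],s["opening"])
cv2.imwrite("pics/side7.png",im[:,:,::-1])
a=cv2.imread("pics/side0.png");b=cv2.imread("pics/side7.png")
g0=a[135:200,270:345].astype(int);g1=b[135:200,270:345].astype(int);D=np.abs(g0-g1).max(2);print("pole diff max, count>40",D.max(),(D>40).sum())
for n,(x0,y0,x1,y1) in dict(bell=(285,240,315,268),pedal=(238,283,292,320),tin=(180,293,220,338)).items():
    print(n,np.abs(a[y0:y1,x0:x1].astype(int)-b[y0:y1,x0:x1]).max())
c=cv2.imread("pics/side4.png");print("flap",np.abs(c[168:200,205:235].astype(int)-b[168:200,205:235]).max())
cv2.imwrite("pics/fin.png",crop(b,170,120,190,130,4))
```

```text
19.7 [ 419.5747451  -240.47799352  234.51327655] [-0.5572467   0.76454549 -0.46060508] 0.9361688263701917
pole diff max, count>40 40 0
bell 6
pedal 9
tin 8
flap 12
```

View pics/fin.png

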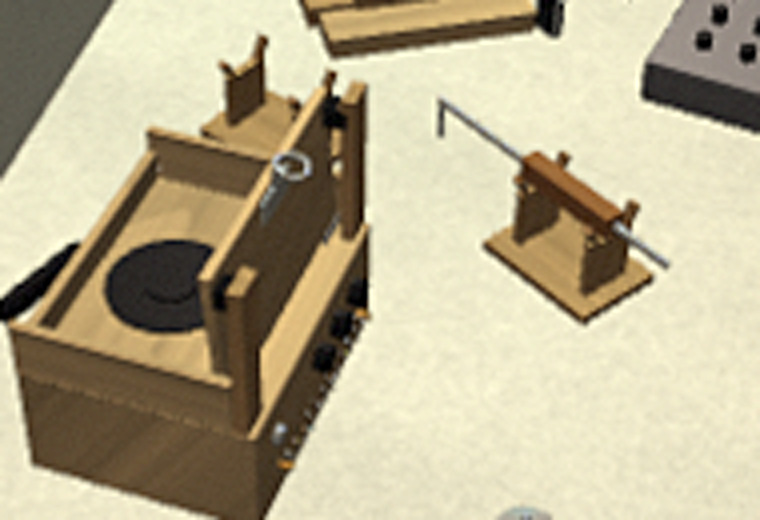

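The flap is shut on both buffers, with the ring at about (243,161). The pole lies on its rest as at the start, hook at (280,145), and the pedal, tin and bell have not moved. Handing in.

```bash
python3 -c "
from rig import r
print(r.sign_off())"
```

```text
the job is handed in; nothing more can be done
None
```

The job is handed in, and the interface gave no verdict. The flap was pulled shut and held at about 14 N for about 2 s, with no force reading above about 15 N. It stayed on its buffers after unhooking, the pole is back on its rest, and the pedal, tin and bell have not moved; robot time was 19.7 s.

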